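# Wind the mould press shut with the deep-socket crank wrench

## Task

Take the crank wrench out of its black stand and set its socket fully down over the brass nut at the bottom of the green press tower's bore, and let go of it so that it stands there by itself. Then take the wrench by its red spinning knob and wind it clockwise (seen from above) until the press's blue jaw has closed fully against the aluminium mould frame. Leave the wrench standing on the nut, let go, and leave the other things on the bench where they are.

Things in the scene. Friction and masses are not known exactly. Their poses are not given: they have to be found in the camera images.
- wrench: loose crank wrench, 0.3 kg, upright in its stand at first, leaning up to 6 degrees in the play. Origin: centre of the socket's open lower end; z up the shank; x along the crank arm, from shank to knob. 14 mm round shank; steel disc, 30 mm across, at z 16 to 28 mm; dark flat crank arm, 18 mm wide, at z 98 to 108 mm, x = -12 to 87 mm; blue hub on the shank; red knob at the arm's end
- wrench_hub (a point): middle of the blue hub, on the shank's axis, 130 mm above the socket's lower end; axes as the wrench's. Hub: 24 x 24 mm square with its sides along the wrench's x and y, z 108 to 152 mm
- wrench_knob (a point): middle of the red knob, 75 mm from the shank's axis and 132 mm above the socket's lower end; axes as the wrench's. Knob: round, 20 mm across, upright, z 112 to 152 mm; it spins freely on the arm, so it can be led round the circle without turning the gripper
- wrench_socket (a point): centre of the socket's open lower end; axes as the wrench's. Socket: steel hexagon, 33 mm over its corners; hexagonal hole 21.8 mm across flats, 16 mm deep, one corner of the hole pointing along the wrench's x
- stand: fixed black stand: round foot 100 mm across, 12 mm thick, with an upright tube of 37 mm inner diameter, 47 mm outside, whose rim is 60 mm above the bench. Origin at the centre of its underside. The wrench's socket rests on the foot, 12 mm above the bench
- press: fixed mould press; origin on the bench under the bore's axis, z up. Grey base plate 90 mm wide (x), y = -45 to 210 mm, 12 mm thick. Green round tower at the origin, 60 mm across (74 at its flared top), 95 mm high, with a vertical bore. Along +y: blue jaw 70 mm wide, 63 mm high; aluminium mould frame 60 mm high, face at y = 122 mm; green back stop 74 mm high
- bore_mouth (a point): centre of the bore's mouth at the tower's top, 95 mm above the bench; axes as the press's. Bore 36 mm across, its floor 12 mm above the bench; the mouth flares to about 50 mm in the top 12 mm
- nut_top (a point): centre of the brass nut's top, 26 mm above the bench; turns with the nut; z up, x at a corner of the hexagon. Nut: 20 mm across flats, 14 mm high, top 4 mm tapered. Fully down, the socket's end rests on the bore's floor, 14 mm below this point; it drops on only with its corners within about 10 degrees of the nut's (any of the six ways), and has that much lost motion
- nut (a joint): nut's angle, rad; grows clockwise seen from above; starts between 0.5 and 2.2; hard stop at 6.0, where the jaw is shut. Stays where left; takes about 0.25 N m to turn
- jaw (a joint): blue jaw's travel towards the mould frame, m: 0.004 m per rad of the nut; 0.024 = touching the frame (closed)
- jaw_face (a point): top edge of the jaw's clamping face, mid-width; it moves along the press's +y as the jaw closes
- tray: bystander: open pale wooden tray 90 x 200 x 26 mm with three graver handles in it; origin at its underside
- marker: bystander: white marker pen with blue cap, 130 mm long, 20 mm thick, lying along its x; origin at its underside
- soap_box: bystander: white plastic box with lid, 69 x 124 x 32 mm; origin at its underside
- mandrel: bystander: dark tapered ring mandrel lying along its y, 300 mm long, 32 mm high; origin at its underside
- sprue_a: bystander: black round base, 90 mm across, with a white cone and a thin blue wax rod, 105 mm high; origin at its underside
- sprue_b: bystander: a second such base with blue wax rod; origin at its underside
- carton: bystander: small blue carton 60 x 90 x 40 mm; origin at its underside
- clamp: bystander: orange spring clamp lying flat, 106 x 54 x 20 mm; origin at its underside
- knob: the wrench's red spinning knob, 20 mm diameter, 40 mm high; origin at the centre of its underside; z up, its yaw is free
Not all that is in view belongs to the job. There is more than one size of the wrench; the job needs the smaller.

How it is judged:
On the way, in this order (a step that is already met when the one before it is completed fails the run):
1. the wrench stands fully down on the nut, let go, before the jaw is wound most of the way (horizontal distance between wrench_socket and nut_top below 0.004 m and z of wrench_socket in the frame of nut_top below -0.01 m and angle between wrench's own z axis and vertical below 0.17 rad and contact force between the fingers and wrench below 0.05 N and value of joint jaw below 0.018 m), for 0.2 s.
2. the wrench is taken by its red knob (contact force between the fingers and knob above 1 N), for 0.1 s.
3. the jaw is closed, with the wrench on the nut (horizontal distance between wrench_socket and nut_top below 0.004 m and z of wrench_socket in the frame of nut_top below -0.01 m and angle between wrench's own z axis and vertical below 0.17 rad and value of joint jaw above 0.0225 m), for 0.1 s.
At the end, for the whole second after the job is handed in: the jaw within 1.5 mm of the mould frame (travel above 22.5 mm); the wrench at rest, let go and upright (within 0.17 rad) on the nut, its socket's end at least 10 mm below the nut's top and within 4 mm of its axis (all of step 3 and contact force between the fingers and wrench below 0.05 N and linear speed of wrench below 0.02 m/s); the robot touches nothing.
It fails at once if one of the bystanders on the bench is pushed more than 30 mm from its place (distance of any of tray, marker, soap_box, mandrel, sprue_a, sprue_b, carton, clamp from where it was at the start of the episode above 0.03 m).
It also fails if it takes over 54 s, if anything falls off the work surface, if the arm or the gripper's body presses on something with over 40 N, if the wrist force passes 120 N, or if a joint passes its speed limit or range.

## Robot

A 6-joint arm with a two-finger parallel gripper is mounted at the origin on the work surface. World frame = base frame: x ahead of the robot, y to its left, z up, the work surface at z = 0. Lengths are in m, angles in rad, forces in N, time in s.
With the tool pointing down it reaches from about 0.35 to 0.85 m from the base axis. Payload 8.1 kg.
Tool frame: the origin (TCP) lies between the finger pads; the fingertips stand r.tip_extent ahead of it and the grasp point (between the pads) lies 11 mm behind it (r.tip_extent is the distance from the TCP to the fingertips, in m); z points along the fingers, x is the direction in which the jaws open and shut, and the axes are right-handed (so a half turn about z gives the same grasp; the last joint's range is limited). The gripper opens to 85 mm and grips with 20 to 120 N. Pads are 22 mm wide; open, the fingers measure 114 mm over their backs; the gripper's body (76 mm by 85 mm) begins 54 mm behind the grasp point. The pads swing forward as they close: fully open they stand 13 mm farther back than shut.
Start: joints at [1.218, 0.13, 1.488, -0, 1.523, -0.085], TCP at [0.159, 0.579, 0.239] pointing down, gripper open.
Joint ranges: [-2.96, 2.96], [-0.89, 2.26], [0.02, 2.5], [-1.34, 4.48], [0, 2.73], [-2.66, 2.66]. Speed limits (rad/s): [2.39, 2.39, 2.79, 3.14, 3.14, 3.14].

## Interface

Orientations are given as [roll, pitch, yaw] about the fixed x, y, z axes, in that order (R = Rz(yaw) Ry(pitch) Rx(roll)).
In Python, from station import r, optics, order gives the robot as it stands.
- The arm moves only by the shell command python3 -m jog 'ROWS' [OPENING] [FORCE]. ROWS is JSON, a list of rows, each an object with "dp": the shift along the tool's x, y, z in m, a list of three; "twist": the turn, a rotation vector about the tool's x, y, z in rad, a list of three. In form: [{"dp": [dx, dy, dz], "twist": [rx, ry, rz]}, ...]. A call has exactly 5 rows; each row shifts and turns the pose as measured when the row begins, along the tool's axes as they then stand; what a row does not reach is not made up. A row lasts 1/10 s, in which the tool goes at most 50 mm and 8.59 degrees, less where a joint would pass 70% of its speed; a pose out of reach is approached as far as the arm can. A call is refused whole if a number of a shift passes 0.05 or a number of a turn 0.15, either way. A call with a gripper value outside its range is refused whole. OPENING is the opening, from -1 (shut) to 1 (fully open), set as the call begins (- or left out, the last holds). The fingers move at their own pace and stop on an object; FORCE is the grip in N (left out, the last holds). Time passes only in rows, so rows that do not move let the fingers close, or fill a call up. It gives the time, the measured TCP pose, the force and the opening at its end, in the units of the state.
- r.sense(): the state, without advancing time (a new reading comes with each control period).
- optics.capture(name): name is "scene" or "side" or "wrist"; returns the picture (480x640x3 uint8, red, green, blue); there is no depth.
- optics.camera_params(name): a dict with "intrinsics" (3x3 intrinsics, pixels), "world_from_camera" (4x4, takes a point from camera to world coordinates); the wrist camera has in their place "T_tool_cam" (4x4, takes a point from camera to tool coordinates, whose origin is the TCP and whose axes are the tool frame's). Camera axes: x right, y up, looking along -z (the intrinsics and any distortion apply to the point x, -y, -z); pixel columns grow to the right and rows downward; lengths in m; the calibration is good to about 2 mm. A picture is of the moment at which its call begins: read the wrist's pose just before it. camera_params takes no time and is no camera call.
- order.job_done(): hands the job in, once; it reports no verdict.
The state is a dict: "t": time; "joints": joint angles; "qd": joint speeds; "tau": joint torques, N m; "tool_pos": TCP position; "tcp_rot": TCP orientation; "ft_force": force on the tool from outside, world axes, zero at the start; "wrist_torque": the same for the moment, N m; "finger_gap": opening from 0.0 (shut) to 1.0 (fully open).
Only numpy, scipy, OpenCV 4.12 (cv2) and the standard library are available. Lean on these libraries where they do the work, as an engineer would, in place of code of your own. Each camera call takes 0.05 s, during which the arm holds its last target. There are 200 camera calls.

## Working session

There is one attempt and no reset: what is moved stays moved. The work goes in short steps, Python scripts to look and compute and a shell command to move; the robot and the scene stay as the last step left them, time stands still between calls to the robot, and variables do not carry over. Pictures are saved under pics/ and viewed, about 8 in all and at most 12, crops included, and the job is handed in when it is done.

```bash
ls; mkdir -p pics
python3 - <<'E'
from station import r, optics, order
import cv2,numpy as np
s=r.sense();print({k:np.round(v,3).tolist() for k,v in s.items()}, r.tip_extent)
for n in("scene","side"):
    im=optics.capture(n);cv2.imwrite(f"pics/{n}0.png",im[:,:,::-1])
    p=optics.camera_params(n);print(n,{k:np.round(v,4).tolist() if not isinstance(v,str) else v for k,v in p.items()})
print(optics.camera_params("wrist"))
E
```

```text
pics
{'t': 0.0, 'joints': [1.218, 0.131, 1.489, 0.0, 1.523, -0.085], 'qd': [0.002, -0.001, 0.0, 0.0, -0.0, -0.001], 'tau': [0.001, -56.941, -50.054, -0.0, 0.015, -0.0], 'tool_pos': [0.159, 0.578, 0.238], 'tcp_rot': [-3.141, 0.002, 1.303], 'ft_force': [-0.147, -0.275, 0.145], 'wrist_torque': [0.016, 0.019, 0.015], 'finger_gap': 0.998} 0.008
scene {'intrinsics': [[457.3449, 0.0, 322.3764], [0.0, 457.3449, 241.4416], [0.0, 0.0, 1.0]], 'world_from_camera': [[0.0787, -0.5936, 0.8009, 1.6119], [0.9968, 0.0389, -0.0692, -0.1111], [0.0099, 0.8038, 0.5948, 0.9205], [0.0, 0.0, 0.0, 1.0]]}
side {'intrinsics': [[612.8552, 0.0, 314.848], [0.0, 612.8552, 233.3987], [0.0, 0.0, 1.0]], 'world_from_camera': [[0.9476, 0.2365, -0.2148, 0.2191], [-0.3192, 0.7284, -0.6062, -0.9006], [0.0131, 0.643, 0.7657, 1.2109], [0.0, 0.0, 0.0, 1.0]]}
{'intrinsics': array([[359.23700304,   0.        , 316.33876998],
       [  0.        , 359.23700304, 241.21018231],
       [  0.        ,   0.        ,   1.        ]]), 'T_tool_cam': array([[ 9.99999083e-01,  1.32776671e-03, -2.67710583e-04,
         3.54486175e-05],
       [ 1.21112203e-03, -9.65013992e-01, -2.62195593e-01,
        -6.55133309e-02],
       [-6.06479038e-04,  2.62195028e-01, -9.65014715e-01,
        -1.33796469e-01],
       [ 0.00000000e+00,  0.00000000e+00,  0.00000000e+00,
         1.00000000e+00]])}
```

View pics/scene0.png

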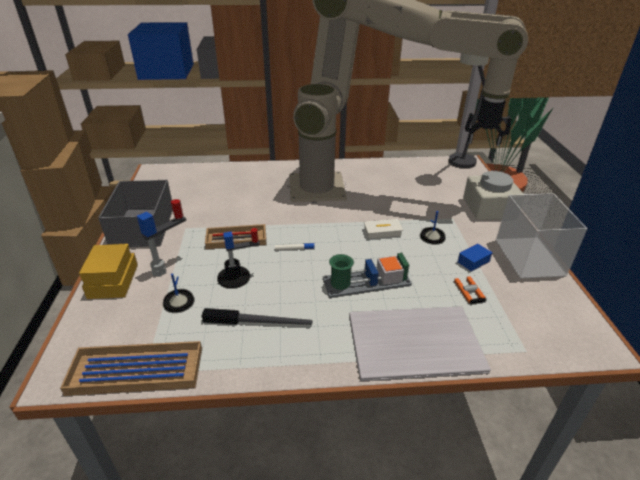

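View pics/side0.png

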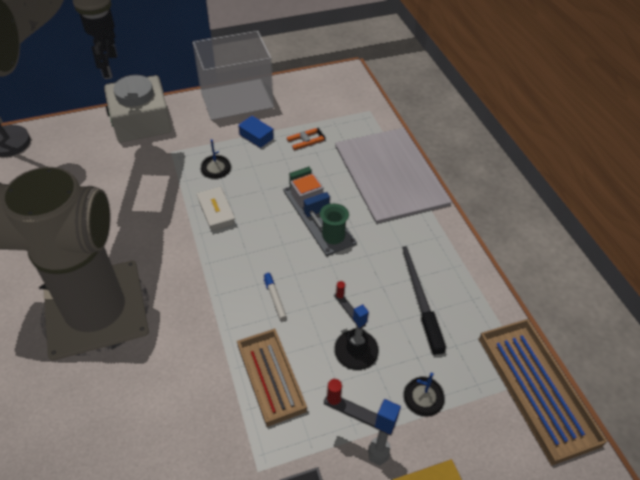

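Two candidates: the wrench at scene (229,243) / side (361,315) in a black stand, and a larger one at scene (148,225) / side (388,415) on a grey stand. The first fits, being smaller and in the black stand. I'll confirm it in one enlarged crop.

Run:
```python
import cv2,numpy as np
a=cv2.imread("pics/scene0.png");b=cv2.imread("pics/side0.png")
def c(im,x,y,w,h,W,H): return cv2.resize(im[y:y+h,x:x+w],(W,H),interpolation=cv2.INTER_CUBIC)
m=np.vstack([np.hstack([c(a,200,220,80,60,400,300),c(a,315,245,100,75,400,300)]),
 np.hstack([c(b,310,270,120,90,400,300),c(b,275,160,120,90,400,300)])])
cv2.imwrite("pics/crop1.png",m)
```

```text
(no output)
```

View pics/crop1.png

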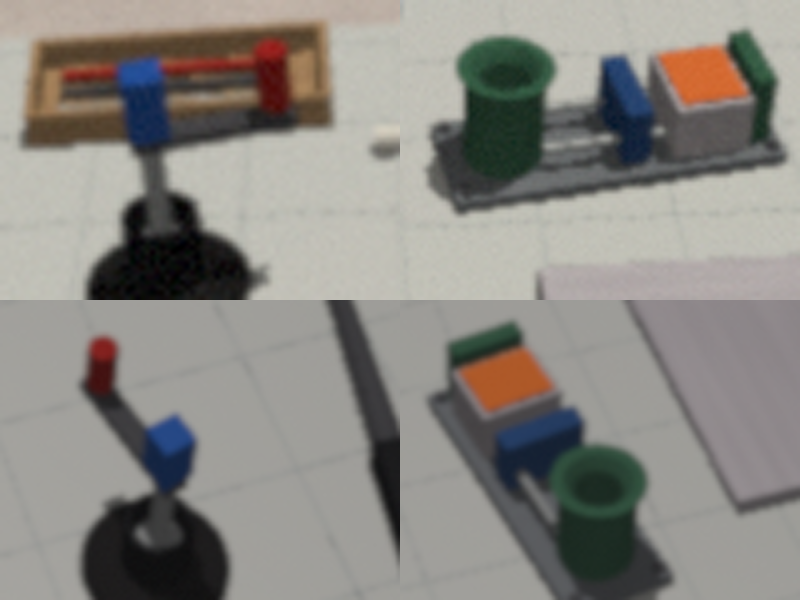

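The crop confirms it: black stand, blue hub at scene (229.6,240.6) / side (361.3,315.9), knob at (254.6,235.4) / (340.6,289.8), bore mouth at (341.8,262) / (335,214.6).

```bash
cat > h.py <<'E'
import numpy as np
from station import r, optics
from scipy.spatial.transform import Rotation as R
def ray(n,uv,tcp=None):
    p=optics.camera_params(n);K=p["intrinsics"]
    if n=="wrist":
        T=np.eye(4);T[:3,:3]=R.from_euler("xyz",tcp[1]).as_matrix();T[:3,3]=tcp[0];T=T@p["T_tool_cam"]
    else: T=p["world_from_camera"]
    d=np.linalg.inv(K)@[uv[0],uv[1],1];d=T[:3,:3]@(d*[1,-1,-1])
    return T[:3,3],d/np.linalg.norm(d)
def tri(rays):
    A=sum(np.eye(3)-np.outer(d,d) for o,d in rays);b=sum((np.eye(3)-np.outer(d,d))@o for o,d in rays)
    x=np.linalg.solve(A,b);return x,[np.linalg.norm(np.cross(x-o,d)) for o,d in rays]
def atz(o_d,z): o,d=o_d;return o+d*(z-o[2])/d[2]
def proj(n,P,tcp):
    p=optics.camera_params(n);T=np.eye(4)
    if n=="wrist":
        T[:3,:3]=R.from_euler("xyz",tcp[1]).as_matrix();T[:3,3]=tcp[0];T=T@p["T_tool_cam"]
    else: T=np.array(p["world_from_camera"])
    q=(np.linalg.inv(T)@np.r_[P,1])[:3]*[1,-1,-1];q=p["intrinsics"]@q;return q[:2]/q[2]
def tool(dw):  # world shift -> tool axes
    return R.from_euler("xyz",r.sense()["tcp_rot"]).inv().apply(dw)
E
python3 - <<'E'
from h import *
for k,a,b,z in [("hub",(229.6,240.6),(361.3,315.9),.142),("knob",(254.6,235.4),(340.6,289.8),.144),("mouth",(341.8,262),(335,214.6),.095),("foot",(233.6,275),(356.5,349.5),.012),("stop",(402.8,256.3),(300.5,173.5),.074)]:
    ra,rb=ray("scene",a),ray("side",b);x,e=tri([ra,rb]);print(k,x.round(4),np.round(e,4),atz(ra,z).round(4),atz(rb,z).round(4))
E
```

```text
hub [ 0.5393 -0.288   0.1382] [0.0027 0.0027] [ 0.5422 -0.2851  0.142 ] [ 0.539  -0.2929  0.142 ]
knob [ 0.5209 -0.2163  0.1407] [0.0016 0.0016] [ 0.5241 -0.2146  0.144 ] [ 0.5204 -0.2201  0.144 ]
mouth [0.5992 0.0313 0.0904] [0.0024 0.0024] [0.6026 0.0325 0.095 ] [0.598  0.0245 0.095 ]
foot [ 0.5366 -0.2908  0.006 ] [0.0029 0.0029] [ 0.5413 -0.2874  0.012 ] [ 0.536  -0.2968  0.012 ]
stop [0.5676 0.2157 0.0732] [0.0061 0.0061] [0.5622 0.2213 0.074 ] [0.5678 0.2067 0.074 ]
```

```bash
A='[{"dp":[0,0.05,0],"twist":[0,0,0.08]}]'; python3 -m jog '[{"dp":[-0.002,0.05,0],"twist":[0,0,0.08]},{"dp":[-0.002,0.05,0],"twist":[0,0,0.08]},{"dp":[-0.002,0.05,0],"twist":[0,0,0.08]},{"dp":[-0.002,0.05,0],"twist":[0,0,0.08]},{"dp":[-0.002,0.05,0],"twist":[0,0,0.08]}]' 1
python3 -m jog '[{"dp":[-0.002,0.05,0],"twist":[0,0,0.08]},{"dp":[-0.002,0.05,0],"twist":[0,0,0.08]},{"dp":[-0.002,0.05,0],"twist":[0,0,0.08]},{"dp":[-0.002,0.05,0],"twist":[0,0,0.08]},{"dp":[-0.002,0.05,0],"twist":[0,0,0.08]}]'
```

```text
t: 0.6
tool_pos: [0.3778, 0.4669, 0.2349]
tcp_rot: [-3.14, 0.006, 0.902]
ft_force: [0.0, 0.6, 0.2]
finger_gap: 1.002
t: 1.1
tool_pos: [0.5362, 0.2756, 0.2317]
tcp_rot: [3.141, 0.01, 0.485]
ft_force: [0.5, 0.3, 0.6]
finger_gap: 1.005
```

```bash
python3 -m jog '[{"dp":[-0.007,0.05,0],"twist":[0,0,0.05]},{"dp":[-0.007,0.05,0],"twist":[0,0,0.05]},{"dp":[-0.007,0.05,0],"twist":[0,0,0.05]},{"dp":[-0.005,0.05,0.005],"twist":[0,0,0.05]},{"dp":[-0.004,0.05,0.005],"twist":[0,0,0.04]}]' 1
python3 -m jog '[{"dp":[-0.002,0.045,0.02],"twist":[0,0,0]},{"dp":[0,0.02,0.02],"twist":[0,0,0]},{"dp":[0,0,0.02],"twist":[0,0,0]},{"dp":[0,0,0.015],"twist":[0,0,0]},{"dp":[0,0,0],"twist":[0,0,0]}]'
```

```text
t: 1.6
tool_pos: [0.5996, 0.0347, 0.2207]
tcp_rot: [3.138, 0.012, 0.233]
ft_force: [0.7, 0.6, -0.6]
finger_gap: 1.005
t: 2.1
tool_pos: [0.6109, -0.0394, 0.1415]
tcp_rot: [3.137, 0.015, 0.222]
ft_force: [-0.2, -0.2, -0.4]
finger_gap: 0.998
```

```bash
cat > look.py <<'E'
import sys,cv2,json
from h import *
def look(name,n=3):
    s=r.sense();tcp=(s["tool_pos"],s["tcp_rot"])
    im=np.mean([optics.capture("wrist").astype(float) for _ in range(n)],0).astype(np.uint8)[:,:,::-1]
    cv2.imwrite(f"pics/{name}.png",im);json.dump([list(map(float,q)) for q in tcp],open(f"pics/{name}.json","w"))
    print(np.round(tcp,4).tolist());return im,tcp
E
python3 - <<'E'
from look import *
im,tcp=look("w1")
u,v=proj("wrist",[.600,.030,.060],tcp);print(u,v)
x,y=int(u-80),max(0,int(v-60))
print(x,y);cv2.imwrite("pics/w1c.png",cv2.resize(im[y:y+120,x:x+160],(800,600),interpolation=cv2.INTER_CUBIC))
E
```

```text
[[0.6109, -0.0394, 0.1415], [3.1375, 0.0147, 0.2218]]
325.1952128810601 135.6503335147748
245 75
```

View pics/w1c.png

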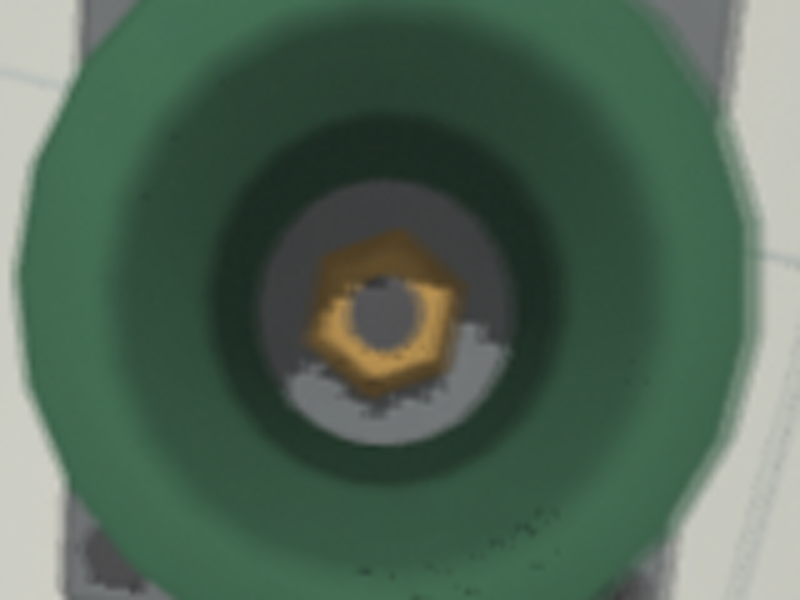

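The view looks straight down the bore at the brass nut, corners near crop (402,230), (465,290), (445,368), (376,395), (308,340), (322,262), bore floor circle centred at (387,312).

Run:
```python
from h import *
import json,cv2
tcp=json.load(open("pics/w1.json"))
f=lambda p,z:atz(ray("wrist",(245+p[0]/5-.4,75+p[1]/5-.4),tcp),z)
print("bore",f((387,312),.012),"rim",f((388,268),.095))
P=np.array([f(p,.021)[:2] for p in[(402,230),(465,290),(445,368),(376,395),(308,340),(322,262)]])
c=P.mean(0);d=P-c;a=np.degrees(np.arctan2(d[:,1],d[:,0]))
print(c,np.hypot(*d.T).round(4),(a%60).round(1))
# colour segmentation, 6th harmonic of outline
im=cv2.imread("pics/w1.png")[75:195,245:405];big=cv2.resize(im,None,fx=5,fy=5,interpolation=cv2.INTER_CUBIC)
h=cv2.cvtColor(big,cv2.COLOR_BGR2HSV);m=((h[...,0]>10)&(h[...,0]<28)&(h[...,1]>110)&(h[...,2]>40)).astype(np.uint8)
cn=max(cv2.findContours(m,cv2.RETR_EXTERNAL,cv2.CHAIN_APPROX_NONE)[0],key=cv2.contourArea)
hull=cv2.convexHull(cn)[:,0]
full=np.zeros(m.shape,np.uint8);cv2.fillConvexPoly(full,hull,1)
ct=cv2.findContours(full,cv2.RETR_EXTERNAL,cv2.CHAIN_APPROX_NONE)[0][0][:,0]
Q=np.array([f(p,.021)[:2] for p in ct]);M=cv2.moments(full);c=f((M["m10"]/M["m00"],M["m01"]/M["m00"]),.021)[:2]
d=Q-c;th=np.arctan2(d[:,1],d[:,0]);rr=np.hypot(*d.T)
g=np.linspace(-np.pi,np.pi,720);o=np.argsort(th);ri=np.interp(g,th[o],rr[o],period=2*np.pi)
z=(ri*np.exp(6j*g)).mean();print(c,ri.min(),ri.max(),"corner deg",np.degrees(np.angle(z))/6%60)
```

```text
bore [0.59827161 0.02951467 0.012     ] rim [0.59764427 0.03236722 0.095     ]
[0.59827784 0.02903692] [0.0111 0.0111 0.0107 0.0107 0.0112 0.0111] [32.  29.4 31.6 35.3 29.9 34.5]
[0.59786998 0.02922303] 0.009119309590460865 0.010882688706305913 corner deg 31.204757403775734
```

```bash
python3 -m jog '[{"dp":[-0.018,0.033,-0.024],"twist":[0,0,0]},{"dp":[-0.022,0.04,-0.02],"twist":[0,0,0]},{"dp":[-0.022,0.04,-0.02],"twist":[0,0,0]},{"dp":[-0.022,0.04,-0.02],"twist":[0,0,0]},{"dp":[-0.022,0.04,-0.01],"twist":[0,0,0]}]' 1
python3 -m jog '[{"dp":[-0.018,0.033,0],"twist":[0,0,0]},{"dp":[-0.008,0.018,0],"twist":[0,0,0]},{"dp":[0,0,0],"twist":[0,0,0]},{"dp":[0,0,0],"twist":[0,0,0]},{"dp":[0,0,0],"twist":[0,0,0]}]'
python3 - <<'E'
from look import *
im,tcp=look("w2")
u,v=proj("wrist",[.540,-.288,.142],tcp);print(u,v)
x,y=int(u-160),max(0,int(v-120))
print(x,y);c=im[y:y+240,x:x+320];cv2.imwrite("pics/w2c.png",cv2.resize(c,None,fx=2.5,fy=2.5,interpolation=cv2.INTER_CUBIC))
t=R.from_euler("xyz",tcp[1]);g=R.from_euler("xyz",[np.pi,0,tcp[1][2]]);print("fix",(t.inv()*g).as_rotvec())
E
```

```text
t: 2.75
tool_pos: [0.5566, -0.2463, 0.2505]
tcp_rot: [3.132, 0.003, 0.24]
ft_force: [1.1, 0.6, 0.2]
finger_gap: 0.996
t: 3.25
tool_pos: [0.5455, -0.3085, 0.2635]
tcp_rot: [3.118, -0.009, 0.239]
ft_force: [0.2, -0.9, -0.3]
finger_gap: 1.005
[[0.5455, -0.3085, 0.2635], [3.1184, -0.0092, 0.2388]]
313.07795114142687 204.60842193249843
153 84
fix [ 0.02319455 -0.00917433 -0.0001064 ]
```

View pics/w2c.png

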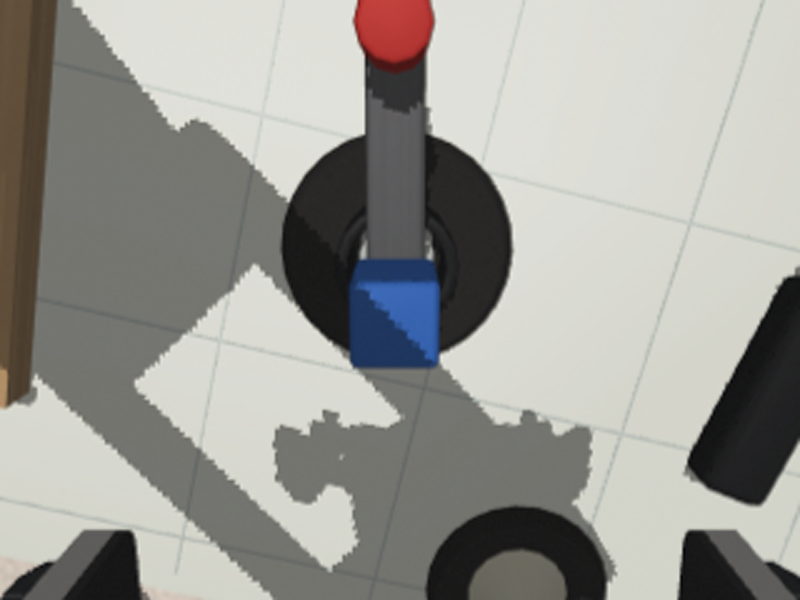

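Run:
```python
from h import *
import json
tcp=json.load(open("pics/w2.json"))
f=lambda p,z:atz(ray("wrist",(153+p[0]/2.5-.3,84+p[1]/2.5-.3),tcp),z)
h=f((394.5,323),.164);k=f((394,23),.164);ft=f((397,242),.012);s=f((517,575),.01)
print(h,k,ft,s,np.linalg.norm(h-k),np.degrees(np.arctan2(*(k-h)[[1,0]])))
e=f((438,323),.164)-f((350,323),.164);print("side",np.linalg.norm(e),np.degrees(np.arctan2(e[1],e[0])))
l=(h-ft)[:2]/.152;print("lean deg",np.degrees(l))
t=R.from_euler("xyz",tcp[1]);m=h.copy();m[:2]-=l*.022;m[2]=.142;print("hub mid",m)
ax=R.from_euler("xyz",tcp[1]).as_matrix();print("tool shift",(m-tcp[0])@ax)
```

```text
[ 0.53865341 -0.28973179  0.164     ] [ 0.5216104  -0.21843911  0.164     ] [ 0.53815752 -0.28702519  0.012     ] [ 0.6304054  -0.42733207  0.01      ] 0.07330151024992056 103.44463025748045
side 0.02313440438930526 13.499231075835473
lean deg [ 0.18692248 -1.02024223]
hub mid [ 0.53858163 -0.28934005  0.142     ]
tool shift [-0.00334074 -0.02302689  0.12097341]
```

```bash
python3 -m jog '[{"dp":[-0.001,-0.01,0.01],"twist":[0.023,-0.009,0]},{"dp":[-0.001,-0.01,0.015],"twist":[0,0,0]},{"dp":[0,0,0.015],"twist":[0,0,0]},{"dp":[0,0,0],"twist":[0,0,0]},{"dp":[0,0,0],"twist":[0,0,0]}]' 1 60
python3 - <<'E'
from h import *
s=r.sense();t=R.from_euler("xyz",s["tcp_rot"]);g=R.from_euler("xyz",[np.pi,0,.2356])
print(s["tool_pos"],s["tcp_rot"],"fix",(t.inv()*g).as_rotvec().round(4),"shift",tool(np.array([.5386,-.2893,.131])-s["tool_pos"]).round(4))
E
```

```text
t: 3.9
tool_pos: [0.5384, -0.2842, 0.2179]
tcp_rot: [-3.134, 0.004, 0.244]
ft_force: [0.2, -0.4, 0.3]
finger_gap: 0.999
[ 0.53841718 -0.28419985  0.21785343] [-3.13426393  0.00422282  0.24352629] fix [-0.0073  0.0043  0.0079] shift [-0.0007  0.0056  0.0868]
```

```bash
python3 -m jog '[{"dp":[-0.0005,0.0025,0.02],"twist":[-0.005,0.003,0.006]},{"dp":[0,0.0025,0.02],"twist":[0,0,0]},{"dp":[0,0,0.02],"twist":[0,0,0]},{"dp":[0,0,0],"twist":[0,0,0]},{"dp":[0,0,0],"twist":[0,0,0]}]'
python3 - <<'E'
from h import *
s=r.sense();t=R.from_euler("xyz",s["tcp_rot"]);g=R.from_euler("xyz",[np.pi,0,.2356])
print(s["tool_pos"],s["tcp_rot"],"fix",(t.inv()*g).as_rotvec().round(4),"shift",tool(np.array([.5386,-.2893,.131])-s["tool_pos"]).round(4))
E
```

```text
t: 4.4
tool_pos: [0.5407, -0.2908, 0.1594]
tcp_rot: [3.141, -0.002, 0.237]
ft_force: [1.2, -0.2, 0.7]
finger_gap: 1.002
[ 0.54070289 -0.29081989  0.15944393] [ 3.14111407e+00 -1.52124355e-03  2.36900148e-01] fix [ 0.0005 -0.0015  0.0013] shift [-0.0017 -0.002   0.0284]
```

Level and centred; go down, close, and see whether it holds.

```bash
python3 -m jog '[{"dp":[-0.0015,-0.002,0.015],"twist":[0,0,0]},{"dp":[0,0,0.013],"twist":[0,0,0]},{"dp":[0,0,0],"twist":[0,0,0]},{"dp":[0,0,0],"twist":[0,0,0]},{"dp":[0,0,0],"twist":[0,0,0]}]'
python3 -m jog '[{"dp":[0,0,0],"twist":[0,0,0]},{"dp":[0,0,0],"twist":[0,0,0]},{"dp":[0,0,0],"twist":[0,0,0]},{"dp":[0,0,0],"twist":[0,0,0]},{"dp":[0,0,0],"twist":[0,0,0]}]' -1 60
python3 -m jog '[{"dp":[0,0,0],"twist":[0,0,0]},{"dp":[0,0,0],"twist":[0,0,0]},{"dp":[0,0,0],"twist":[0,0,0]},{"dp":[0,0,0],"twist":[0,0,0]},{"dp":[0,0,0],"twist":[0,0,0]}]'
```

```text
t: 4.9
tool_pos: [0.5401, -0.2901, 0.1324]
tcp_rot: [3.138, -0.004, 0.237]
ft_force: [0.2, -0.1, 0.3]
finger_gap: 0.999
t: 5.4
tool_pos: [0.5409, -0.2907, 0.1342]
tcp_rot: [3.136, -0.006, 0.237]
ft_force: [-0.2, -0.8, -0.4]
finger_gap: 0.272
t: 5.9
tool_pos: [0.5409, -0.2907, 0.1342]
tcp_rot: [3.136, -0.006, 0.237]
ft_force: [-0.7, -0.1, 0.7]
finger_gap: 0.274
```

```bash
python3 -m jog '[{"dp":[0,0,-0.02],"twist":[0,0,0]},{"dp":[0,0,-0.025],"twist":[0,0,0]},{"dp":[0,0,-0.03],"twist":[0,0,0]},{"dp":[0,0,-0.03],"twist":[0,0,0]},{"dp":[0,0,-0.02],"twist":[0,0,0]}]' - 80
python3 - <<'E'
from h import *
s=r.sense();t=R.from_euler("xyz",s["tcp_rot"]);print(s["tool_pos"],s["tcp_rot"],s["ft_force"],s["finger_gap"])
print("shift",tool(np.array([.598,.030,.25])-s["tool_pos"]).round(4))
E
```

```text
t: 6.4
tool_pos: [0.5366, -0.2878, 0.2537]
tcp_rot: [-3.136, 0.004, 0.237]
ft_force: [-0.1, -0.3, -3.6]
finger_gap: 0.27
[ 0.53656555 -0.28780378  0.25373855] [-3.13580351  0.00409092  0.23689912] [-0.08682985 -0.33896319 -3.5623111 ] 0.26984117783793127
shift [ 0.1343 -0.2945  0.0049]
```

```bash
python3 -m jog '[{"dp":[0.018,-0.03,0],"twist":[0,0,0.05]},{"dp":[0.016,-0.045,0],"twist":[0,0,0.05]},{"dp":[0.014,-0.046,0],"twist":[0,0,0.05]},{"dp":[0.012,-0.046,0],"twist":[0,0,0.05]},{"dp":[0.012,-0.046,0],"twist":[0,0,0]}]'
python3 -m jog '[{"dp":[0.01,-0.046,0],"twist":[0,0,0]},{"dp":[0.008,-0.03,0],"twist":[0,0,0]},{"dp":[0,-0.02,0],"twist":[0,0,0]},{"dp":[0,0,0],"twist":[0,0,0]},{"dp":[0,0,0],"twist":[0,0,0]}]'
python3 - <<'E'
from h import *
s=r.sense();t=R.from_euler("xyz",s["tcp_rot"]);g=R.from_euler("xyz",[np.pi,0,.028])
print(s["tool_pos"],s["tcp_rot"],"fix",(t.inv()*g).as_rotvec().round(4),"shift",tool(np.array([.598,.0297,.245])-s["tool_pos"]).round(4))
E
```

```text
t: 6.9
tool_pos: [0.5819, -0.0674, 0.256]
tcp_rot: [-3.141, 0.003, 0.017]
ft_force: [0.5, -0.7, -4.0]
finger_gap: 0.27
t: 7.4
tool_pos: [0.5967, 0.041, 0.2518]
tcp_rot: [-3.138, 0.009, 0.026]
ft_force: [0.3, -0.5, -3.7]
finger_gap: 0.271
[0.5967025  0.04098463 0.25176394] [-3.13838973  0.00883625  0.02589669] fix [-0.0032  0.0088 -0.0021] shift [0.0011 0.0113 0.0067]
```

```bash
python3 -m jog '[{"dp":[0.001,0.009,0.005],"twist":[-0.003,0.008,-0.002]},{"dp":[0,0,0],"twist":[0,0,0]},{"dp":[0,0,0],"twist":[0,0,0]},{"dp":[0,0,0],"twist":[0,0,0]},{"dp":[0,0,0],"twist":[0,0,0]}]'
python3 - <<'E'
from h import *
import cv2
s=r.sense();p=np.array(s["tool_pos"]);print(p,s["tcp_rot"])
o=[]
for n in("scene","side"):
    im=np.mean([optics.capture(n).astype(float) for _ in range(3)],0).astype(np.uint8)[:,:,::-1]
    cv2.imwrite(f"pics/{n}2.png",im);u,v=proj(n,[.598,.03,.15],None)
    # predicted socket end & hub
    a=[proj(n,q,None).round(1) for q in([.598,.0297,.095],p+[0,0,.011-.130-.0],p+[0,0,.011])]
    x,y=int(u-40),int(v-60);print(n,x,y,[((q-[x,y])*5).round() for q in a]);o.append(cv2.resize(im[y:y+120,x:x+80],(400,600),interpolation=cv2.INTER_CUBIC))
cv2.imwrite("pics/c2.png",np.hstack(o))
E
```

```text
t: 7.9
tool_pos: [0.5973, 0.027, 0.2451]
tcp_rot: [3.141, 0.002, 0.023]
ft_force: [-0.3, -0.0, -2.9]
finger_gap: 0.27
[0.5973324  0.02698717 0.24505358] [3.14064614e+00 2.20089444e-03 2.29752683e-02]
scene 301 185 [array([198., 380.]), array([195., 337.]), array([203., 144.])]
side 295 137 [array([197., 380.]), array([199., 342.]), array([211., 145.])]
```

View pics/c2.png

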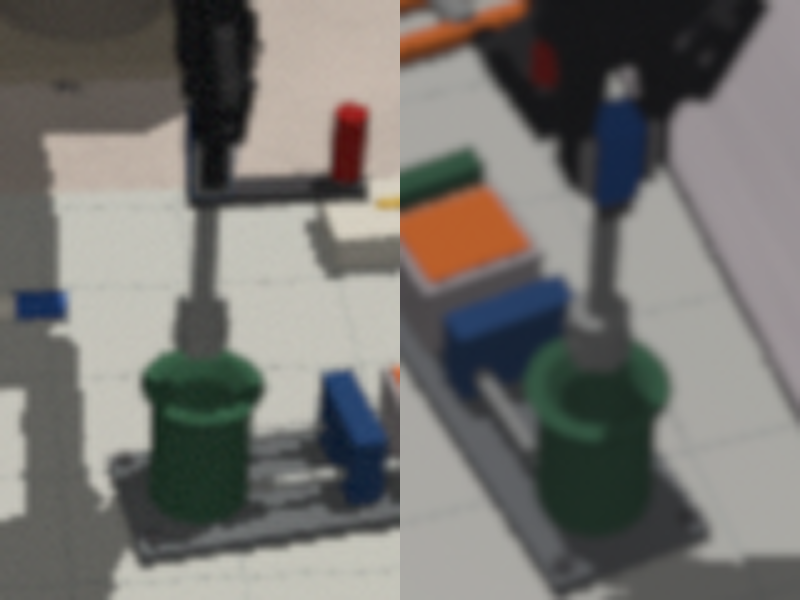

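The wrench hangs upright, with its socket end at crop (201,345) scene / (599,350) side. It lines up with the mouth within about 1 px, so only the remaining TCP offset of 2.7 mm in y needs correcting. Descend in stages.

```bash
python3 -m jog '[{"dp":[0.001,-0.003,0.01],"twist":[0,-0.002,-0.004]},{"dp":[0,0,0.01],"twist":[0,0,0]},{"dp":[0,0,0],"twist":[0,0,0]},{"dp":[0,0,0],"twist":[0,0,0]},{"dp":[0,0,0],"twist":[0,0,0]}]'
python3 - <<'E'
from h import *
s=r.sense();t=R.from_euler("xyz",s["tcp_rot"]);g=R.from_euler("xyz",[np.pi,0,.028])
print("fix",(t.inv()*g).as_rotvec().round(4),"shift",tool(np.array([.598,.0297,.215])-s["tool_pos"]).round(4))
E
```

```text
t: 8.7
tool_pos: [0.5978, 0.0316, 0.2221]
tcp_rot: [3.141, 0.006, 0.029]
ft_force: [-0.0, -0.3, -3.1]
finger_gap: 0.272
fix [0.0007 0.006  0.0014] shift [0.0002 0.0019 0.0071]
```

```bash
python3 -m jog '[{"dp":[0,0.001,0.005],"twist":[0,0.005,0]},{"dp":[0,0,0.006],"twist":[0,0,0]},{"dp":[0,0,0.006],"twist":[0,0,0]},{"dp":[0,0,0],"twist":[0,0,0]},{"dp":[0,0,0],"twist":[0,0,0]}]'
python3 - <<'E'
from h import *
s=r.sense();t=R.from_euler("xyz",s["tcp_rot"]);g=R.from_euler("xyz",[np.pi,0,.028])
print(s["wrist_torque"],"fix",(t.inv()*g).as_rotvec().round(4),"shift",tool(np.array([.598,.0297,.2])-s["tool_pos"]).round(4))
E
```

```text
t: 9.2
tool_pos: [0.5979, 0.0303, 0.2039]
tcp_rot: [3.141, -0.0, 0.029]
ft_force: [0.0, -0.4, -2.0]
finger_gap: 0.27
[ 0.01112299 -0.02247996 -0.03121311] fix [ 0.0008 -0.0001  0.0012] shift [0.0001 0.0006 0.0039]
```

```bash
python3 -m jog '[{"dp":[0,0.0005,0.008],"twist":[0,0,0]},{"dp":[0,0,0.008],"twist":[0,0,0]},{"dp":[0,0,0.008],"twist":[0,0,0]},{"dp":[0,0,0.008],"twist":[0,0,0]},{"dp":[0,0,0],"twist":[0,0,0]}]'
python3 - <<'E'
from h import *
s=r.sense();t=R.from_euler("xyz",s["tcp_rot"]);g=R.from_euler("xyz",[np.pi,0,.028])
print(s["wrist_torque"],"fix",(t.inv()*g).as_rotvec().round(4),"shift",tool(np.array([.598,.0297,.152])-s["tool_pos"]).round(4))
E
```

```text
t: 9.7
tool_pos: [0.5978, 0.0297, 0.1687]
tcp_rot: [3.141, 0.0, 0.029]
ft_force: [-0.5, -0.6, -3.4]
finger_gap: 0.273
[-0.07459878 -0.01555931 -0.0891928 ] fix [0.0008 0.0003 0.0012] shift [ 0.0003 -0.      0.0167]
```

```bash
python3 -m jog '[{"dp":[0,0,0.008],"twist":[0,0,0]},{"dp":[0,0,0.008],"twist":[0,0,0]},{"dp":[0,0,0.004],"twist":[0,0,0]},{"dp":[0,0,0.004],"twist":[0,0,0]},{"dp":[0,0,0],"twist":[0,0,0]}]'
```

```text
t: 10.2
tool_pos: [0.5982, 0.0295, 0.1427]
tcp_rot: [3.14, -0.001, 0.029]
ft_force: [2.0, -1.0, -4.6]
finger_gap: 0.275
```

```bash
python3 -m jog '[{"dp":[0,0,0.004],"twist":[0,0,0]},{"dp":[0,0,0.003],"twist":[0,0,0]},{"dp":[0,0,0.002],"twist":[0,0,0]},{"dp":[0,0,0],"twist":[0,0,0]},{"dp":[0,0,0],"twist":[0,0,0]}]'
```

```text
t: 10.7
tool_pos: [0.5988, 0.0296, 0.1344]
tcp_rot: [3.141, -0.002, 0.029]
ft_force: [-0.2, 0.1, -3.2]
finger_gap: 0.271
```

```bash
python3 -m jog '[{"dp":[0,0,0.001],"twist":[0,0,0]},{"dp":[0,0,0],"twist":[0,0,0]},{"dp":[0,0,0],"twist":[0,0,0]},{"dp":[0,0,0],"twist":[0,0,0]},{"dp":[0,0,0],"twist":[0,0,0]}]' 1
python3 -m jog '[{"dp":[0,0,0],"twist":[0,0,0]},{"dp":[0,0,0],"twist":[0,0,0]},{"dp":[0,0,0],"twist":[0,0,0]},{"dp":[0,0,-0.02],"twist":[0,0,0]},{"dp":[0,0,-0.03],"twist":[0,0,0]}]'
python3 -m jog '[{"dp":[0,0,-0.03],"twist":[0,0,0]},{"dp":[0,0.01,-0.015],"twist":[0,0,0]},{"dp":[0,0.01,0],"twist":[0,0,0]},{"dp":[0,0,0],"twist":[0,0,0]},{"dp":[0,0,0],"twist":[0,0,0]}]'
python3 - <<'E'
from look import *
im,tcp=look("w3")
u,v=proj("wrist",[.598,.06,.15],tcp);x,y=int(u-160),max(0,int(v-120));print(x,y)
a=cv2.resize(im[y:y+240,x:x+320],(480,360))
s=optics.capture("side")[:,:,::-1];u,v=proj("side",[.598,.03,.12],None);X,Y=int(u-32),int(v-36)
cv2.imwrite("pics/c3.png",np.hstack([a,cv2.resize(s[Y:Y+72,X:X+64],(320,360),interpolation=cv2.INTER_CUBIC)]))
for q in([.598,.0297,.164],[.595,.105,.164]):print(((proj("wrist",q,tcp)-[x,y])*1.5).round())
E
```

```text
t: 11.2
tool_pos: [0.6002, 0.0296, 0.1352]
tcp_rot: [3.14, -0.006, 0.029]
ft_force: [-1.2, 0.2, 0.1]
finger_gap: 0.999
t: 11.7
tool_pos: [0.5966, 0.0298, 0.1807]
tcp_rot: [3.141, 0.004, 0.029]
ft_force: [0.3, -0.2, 0.4]
finger_gap: 1.004
t: 12.2
tool_pos: [0.5986, 0.0074, 0.2294]
tcp_rot: [3.14, -0.0, 0.029]
ft_force: [0.9, -0.0, -0.3]
finger_gap: 1.001
[[0.5986, 0.0074, 0.2294], [3.1404, -0.0004, 0.0288]]
156 47
[239. 265.]
[236.  49.]
```

View pics/c3.png

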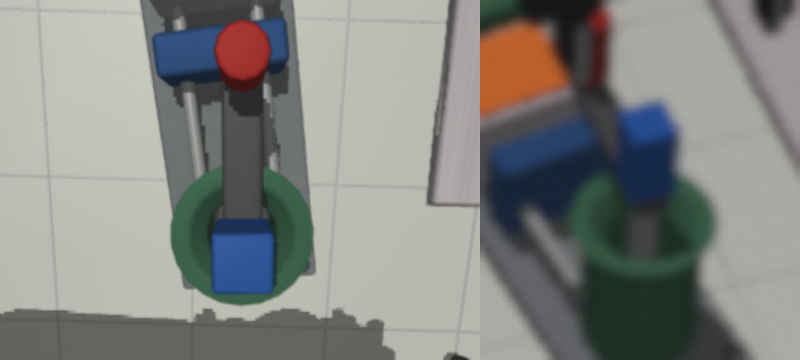

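The wrench stands in the bore, hub top at crop (243,262), knob top at (243,49). The apparent hub-to-knob spacing matches the socket being fully down. Next, locate the knob and go to it.

```bash
cat > knob.py <<'E'
from h import *
import json
tcp=json.load(open("pics/w3.json"))
f=lambda p,z:atz(ray("wrist",(156+p[0]/1.5-.2,47+p[1]/1.5-.2),tcp),z)
h=f((243,257),.164);k=f((243,49),.164);print(h,k,np.linalg.norm(h-k),np.degrees(np.arctan2(*(k-h)[[1,0]])))
s=r.sense();print("shift",tool(np.r_[k[:2],.133]-s["tool_pos"]).round(4))
E
python3 knob.py
```

```text
[0.59945454 0.03295504 0.164     ] [0.59738512 0.10518655 0.164     ] 0.07226115000873902 91.64106328329702
shift [ 0.002  -0.0972  0.0961]
```

```bash
python3 -m jog '[{"dp":[0,-0.03,0],"twist":[0,0,0]},{"dp":[0,-0.035,0],"twist":[0,0,0]},{"dp":[0,-0.028,0.01],"twist":[0,0,0]},{"dp":[0,0,0.02],"twist":[0,0,0]},{"dp":[0,0,0],"twist":[0,0,0]}]'
python3 - <<'E'
from h import *
s=r.sense();t=R.from_euler("xyz",s["tcp_rot"]);g=R.from_euler("xyz",[np.pi,0,.028])
print("fix",(t.inv()*g).as_rotvec().round(4),"shift",tool(np.array([.597,.1047,.137])-s["tool_pos"]).round(4))
E
```

```text
t: 12.9
tool_pos: [0.5942, 0.1048, 0.1953]
tcp_rot: [3.141, 0.004, 0.029]
ft_force: [-0.7, -0.1, -0.1]
finger_gap: 0.995
fix [0.001  0.0042 0.0012] shift [0.003  0.0002 0.0583]
```

```bash
python3 -m jog '[{"dp":[0.0025,0,0.02],"twist":[0,0.004,0]},{"dp":[0,0,0.02],"twist":[0,0,0]},{"dp":[0,0,0.017],"twist":[0,0,0]},{"dp":[0,0,0],"twist":[0,0,0]},{"dp":[0,0,0],"twist":[0,0,0]}]'
python3 -m jog '[{"dp":[0,0,0],"twist":[0,0,0]},{"dp":[0,0,0],"twist":[0,0,0]},{"dp":[0,0,0],"twist":[0,0,0]},{"dp":[0,0,0],"twist":[0,0,0]},{"dp":[0,0,0],"twist":[0,0,0]}]' -1 40
cat > wind.py <<'E'
import sys
from h import *
st=float(sys.argv[1]);C=np.array([.598,.0297]);s=r.sense();p=np.array(s["tool_pos"]);v=p[:2]-C
print("phi",np.arctan2(v[1],v[0]).round(3),"rad",np.hypot(*v).round(4),"z",p[2].round(4),"F",np.round(s["ft_force"],1),"gap",round(s["finger_gap"],3))
a=np.arctan2(v[1],v[0]);t=R.from_euler("xyz",s["tcp_rot"]);g=R.from_euler("xyz",[np.pi,0,s["tcp_rot"][2]]);print("fix",(t.inv()*g).as_rotvec().round(3))
q=p.copy()
for i in range(5):
    a-=st;n=np.r_[C+.075*np.array([np.cos(a),np.sin(a)]),p[2]];print(tool(n-q).round(3)[:2].tolist());q=n
E
python3 wind.py .2
```

```text
t: 13.4
tool_pos: [0.5974, 0.1046, 0.1393]
tcp_rot: [3.141, -0.001, 0.029]
ft_force: [0.5, 0.1, 0.2]
finger_gap: 1.001
t: 13.9
tool_pos: [0.5997, 0.1043, 0.1442]
tcp_rot: [3.141, -0.007, 0.029]
ft_force: [-0.3, -0.8, -2.4]
finger_gap: 0.221
phi 1.548 rad 0.0746 z 0.1442 F [-0.3 -0.8 -2.4] gap 0.221
fix [ 0.001 -0.007 -0.   ]
[0.015, 0.002]
[0.014, 0.005]
[0.013, 0.008]
[0.011, 0.01]
[0.009, 0.012]
```

```bash
python3 -m jog '[{"dp":[0,0,0.004],"twist":[0,-0.005,0]},{"dp":[0.008,0.001,0.001],"twist":[0,0,0]},{"dp":[0.014,0.003,0],"twist":[0,0,0]},{"dp":[0.014,0.006,0],"twist":[0,0,0]},{"dp":[0.012,0.008,0],"twist":[0,0,0]}]'
python3 wind.py .2
```

```text
t: 14.4
tool_pos: [0.6482, 0.0894, 0.1422]
tcp_rot: [-3.141, 0.0, 0.031]
ft_force: [-4.1, 1.1, 4.0]
finger_gap: 0.218
phi 0.872 rad 0.078 z 0.1422 F [-4.1  1.1  4. ] gap 0.218
fix [-0.  0. -0.]
[0.008, 0.013]
[0.008, 0.013]
[0.005, 0.014]
[0.002, 0.015]
[-0.001, 0.015]
```

```bash
python3 -m jog '[{"dp":[0.008,0.013,0],"twist":[0,0,0]},{"dp":[0.008,0.013,0],"twist":[0,0,0]},{"dp":[0.005,0.014,0],"twist":[0,0,0]},{"dp":[0.002,0.015,0],"twist":[0,0,0]},{"dp":[-0.001,0.015,0],"twist":[0,0,0]}]'
python3 wind.py .22
```

```text
t: 14.9
tool_pos: [0.6748, 0.0205, 0.1434]
tcp_rot: [-3.136, -0.0, 0.035]
ft_force: [-0.6, 2.9, 1.5]
finger_gap: 0.216
phi -0.12 rad 0.0774 z 0.1434 F [-0.6  2.9  1.5] gap 0.216
fix [-0.006 -0.     0.   ]
[-0.007, 0.016]
[-0.008, 0.015]
[-0.011, 0.013]
[-0.013, 0.01]
[-0.015, 0.007]
```

```bash
python3 -m jog '[{"dp":[-0.006,0.016,0.001],"twist":[-0.004,0,0]},{"dp":[-0.008,0.015,0],"twist":[0,0,0]},{"dp":[-0.011,0.013,0],"twist":[0,0,0]},{"dp":[-0.013,0.01,0],"twist":[0,0,0]},{"dp":[-0.015,0.007,0],"twist":[0,0,0]}]'
python3 wind.py .22
```

```text
t: 15.4
tool_pos: [0.6248, -0.0489, 0.1412]
tcp_rot: [-3.139, -0.009, 0.033]
ft_force: [2.2, 6.8, -4.4]
finger_gap: 0.218
phi -1.242 rad 0.0831 z 0.1412 F [ 2.2  6.8 -4.4] gap 0.218
fix [-0.003 -0.009  0.   ]
[-0.019, -0.005]
[-0.016, -0.001]
[-0.016, -0.004]
[-0.015, -0.008]
[-0.013, -0.011]
```

```bash
python3 -m jog '[{"dp":[-0.015,-0.006,0.001],"twist":[-0.002,-0.007,0]},{"dp":[-0.016,-0.003,0],"twist":[0,0,0]},{"dp":[-0.015,-0.005,0],"twist":[0,0,0]},{"dp":[-0.014,-0.008,0],"twist":[0,0,0]},{"dp":[-0.012,-0.011,0],"twist":[0,0,0]}]'
python3 wind.py .22
```

```text
t: 15.9
tool_pos: [0.555, -0.0337, 0.1445]
tcp_rot: [3.124, -0.023, 0.024]
ft_force: [2.0, -4.3, 2.7]
finger_gap: 0.219
phi -2.167 rad 0.0766 z 0.1445 F [ 2.  -4.3  2.7] gap 0.219
fix [ 0.017 -0.023 -0.   ]
[-0.011, -0.012]
[-0.01, -0.013]
[-0.006, -0.015]
[-0.003, -0.016]
[0.001, -0.016]
```

```bash
python3 -m jog '[{"dp":[-0.008,-0.009,0.001],"twist":[0.01,-0.012,0]},{"dp":[-0.007,-0.01,0],"twist":[0.006,-0.008,0]},{"dp":[-0.006,-0.011,0],"twist":[0,0,0]},{"dp":[-0.005,-0.011,0],"twist":[0,0,0]},{"dp":[-0.003,-0.012,0],"twist":[0,0,0]}]'
python3 wind.py .16
```

```text
t: 16.4
tool_pos: [0.5234, 0.0132, 0.1441]
tcp_rot: [3.131, -0.007, 0.018]
ft_force: [1.5, -2.6, -0.3]
finger_gap: 0.22
phi -2.923 rad 0.0764 z 0.1441 F [ 1.5 -2.6 -0.3] gap 0.22
fix [ 0.01  -0.007 -0.   ]
[-0.0, -0.012]
[0.0, -0.012]
[0.002, -0.012]
[0.004, -0.011]
[0.006, -0.01]
```

```bash
python3 -m jog '[{"dp":[0,-0.012,0.001],"twist":[0.008,-0.006,0]},{"dp":[0,-0.012,0],"twist":[0,0,0]},{"dp":[0.002,-0.012,0],"twist":[0,0,0]},{"dp":[0.004,-0.011,0],"twist":[0,0,0]},{"dp":[0.006,-0.01,0],"twist":[0,0,0]}]'
python3 wind.py .16
```

```text
t: 16.9
tool_pos: [0.5291, 0.0739, 0.1422]
tcp_rot: [3.135, 0.01, 0.02]
ft_force: [-3.2, -2.6, -0.6]
finger_gap: 0.214
phi 2.571 rad 0.0818 z 0.1422 F [-3.2 -2.6 -0.6] gap 0.214
fix [0.007 0.01  0.   ]
[0.013, -0.006]
[0.009, -0.008]
[0.01, -0.007]
[0.011, -0.005]
[0.012, -0.003]
```

```bash
python3 -m jog '[{"dp":[0.011,-0.006,0],"twist":[0.004,0.008,0]},{"dp":[0.009,-0.007,0],"twist":[0,0,0]},{"dp":[0.01,-0.006,0],"twist":[0,0,0]},{"dp":[0.01,-0.004,0],"twist":[0,0,0]},{"dp":[0,0,0],"twist":[0,0,0]}]'
python3 wind.py .16
python3 - <<'E'
from h import *
import cv2
im=np.mean([optics.capture("scene").astype(float) for _ in range(3)],0).astype(np.uint8)[:,:,::-1]
b=np.mean([optics.capture("side").astype(float) for _ in range(3)],0).astype(np.uint8)[:,:,::-1]
f=lambda i,x,y:cv2.resize(i[y:y+90,x:x+120],(400,300),interpolation=cv2.INTER_CUBIC)
cv2.imwrite("pics/c4.png",np.hstack([f(im,305,225),f(b,265,150)]))
E
```

```text
t: 17.4
tool_pos: [0.5612, 0.109, 0.1378]
tcp_rot: [-3.136, 0.022, 0.026]
ft_force: [-2.0, -1.8, 0.5]
finger_gap: 0.215
phi 2.006 rad 0.0874 z 0.1378 F [-2.  -1.8  0.5] gap 0.215
fix [-0.005  0.022 -0.   ]
[0.016, 0.008]
[0.012, -0.002]
[0.012, -0.0]
[0.012, 0.002]
[0.011, 0.004]
```

View pics/c4.png

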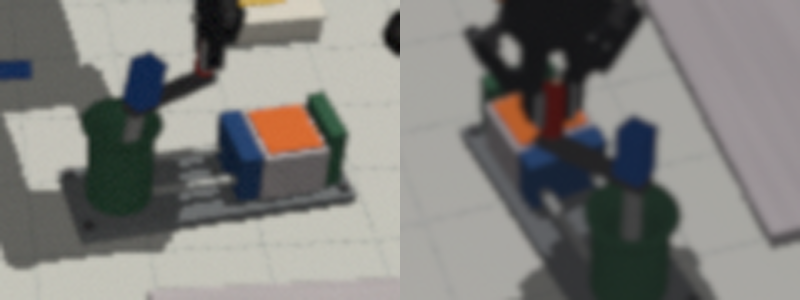

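The jaw is at or very near the mould frame (scene crop gap at 255,150), but the wrench leans toward the knob because I drifted outward (radius 87 mm). Bring it back inward and upright.

```bash
python3 -m jog '[{"dp":[0.002,0.005,-0.002],"twist":[-0.003,0.012,0]},{"dp":[0.002,0.004,-0.002],"twist":[0,0.008,0]},{"dp":[0.001,0.002,-0.001],"twist":[0,0,0]},{"dp":[0,0,0],"twist":[0,0,0]},{"dp":[0,0,0],"twist":[0,0,0]}]'
python3 wind.py .1
python3 - <<'E'
from h import *
import cv2
im=np.mean([optics.capture("scene").astype(float) for _ in range(3)],0).astype(np.uint8)[:,:,::-1]
b=np.mean([optics.capture("side").astype(float) for _ in range(3)],0).astype(np.uint8)[:,:,::-1]
f=lambda i,x,y:cv2.resize(i[y:y+90,x:x+120],(400,300),interpolation=cv2.INTER_CUBIC)
cv2.imwrite("pics/c5.png",np.hstack([f(im,305,225),f(b,265,150)]))
E
```

```text
t: 18.2
tool_pos: [0.5628, 0.0984, 0.1433]
tcp_rot: [-3.134, 0.005, 0.024]
ft_force: [-2.3, 3.3, -0.0]
finger_gap: 0.215
phi 2.044 rad 0.0772 z 0.1433 F [-2.3  3.3 -0. ] gap 0.215
fix [-0.008  0.005 -0.   ]
[0.008, -0.001]
[0.007, -0.002]
[0.007, -0.001]
[0.007, -0.001]
[0.007, 0.0]
```

View pics/c5.png

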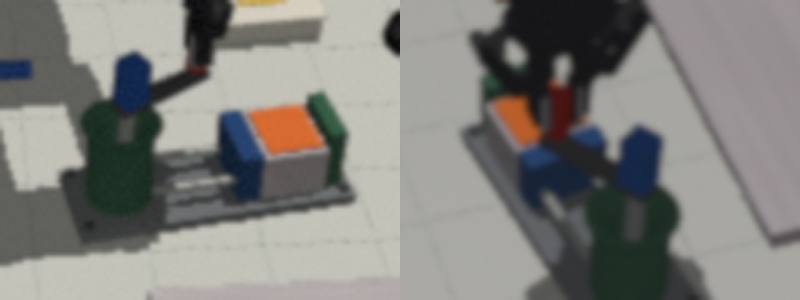

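```bash
python3 -m jog '[{"dp":[0.006,-0.001,0],"twist":[-0.005,0.004,0]},{"dp":[0.006,-0.001,0],"twist":[0,0,0]},{"dp":[0.006,-0.001,0],"twist":[0,0,0]},{"dp":[0,0,0],"twist":[0,0,0]},{"dp":[0,0,0],"twist":[0,0,0]}]'
python3 wind.py .1
```

```text
t: 19.0
tool_pos: [0.5788, 0.1036, 0.1435]
tcp_rot: [-3.138, 0.008, 0.025]
ft_force: [-3.1, 2.5, 1.8]
finger_gap: 0.221
phi 1.825 rad 0.0763 z 0.1435 F [-3.1  2.5  1.8] gap 0.221
fix [-0.004  0.008 -0.   ]
[0.008, -0.0]
[0.007, -0.001]
[0.007, 0.0]
[0.007, 0.001]
[0.007, 0.002]
```

```bash
python3 -m jog '[{"dp":[0.008,0,0.001],"twist":[-0.003,0.006,0]},{"dp":[0.007,0,0],"twist":[0,0,0]},{"dp":[0.007,0.001,0],"twist":[0,0,0]},{"dp":[0.007,0.001,0],"twist":[0,0,0]},{"dp":[0,0,0],"twist":[0,0,0]}]'
python3 wind.py .1
```

```text
t: 19.5
tool_pos: [0.6121, 0.1017, 0.1436]
tcp_rot: [-3.141, -0.005, 0.025]
ft_force: [0.2, 3.1, -0.8]
finger_gap: 0.216
phi 1.377 rad 0.0734 z 0.1436 F [ 0.2  3.1 -0.8] gap 0.216
fix [-0.001 -0.005  0.   ]
[0.008, 0.0]
[0.007, 0.003]
[0.007, 0.003]
[0.006, 0.004]
[0.006, 0.005]
```

Run:
```python
from h import *
import cv2
im=np.mean([optics.capture("scene").astype(float) for _ in range(4)],0).astype(np.uint8)[:,:,::-1]
b=np.mean([optics.capture("side").astype(float) for _ in range(4)],0).astype(np.uint8)[:,:,::-1]
f=lambda i,x,y:cv2.resize(i[y:y+90,x:x+120],(400,300),interpolation=cv2.INTER_CUBIC)
g=lambda i,x,y:cv2.resize(i[y:y+60,x:x+80],(400,300),interpolation=cv2.INTER_CUBIC)
cv2.imwrite("pics/scene6.png",im)
cv2.imwrite("pics/c6.png",np.vstack([np.hstack([f(im,305,225),f(b,265,150)]),np.hstack([g(im,355,245),g(b,285,165)])]))
```

```text
(no output)
```

View pics/c6.png

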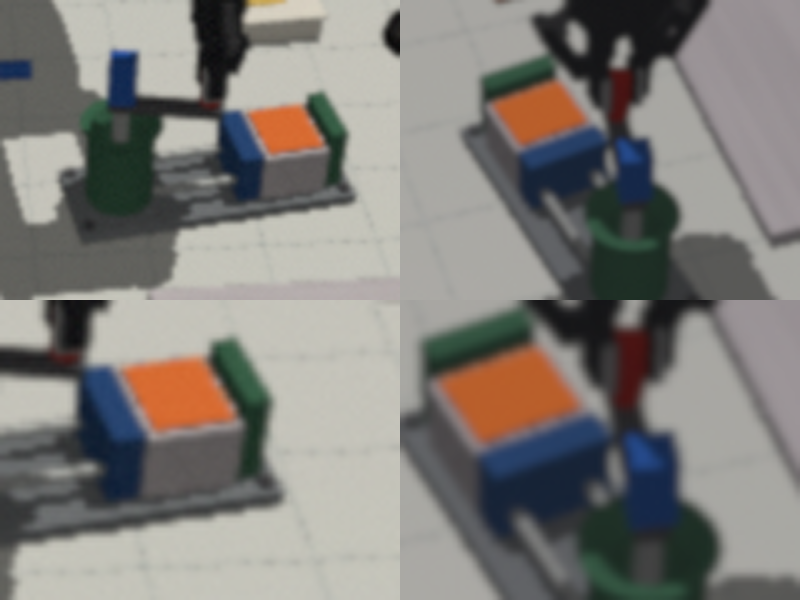

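```bash
python3 - <<'E'
from h import *
a,b=ray("scene",(305+122.5/3.333,225+80/3.333)),ray("side",(265+233/3.333,150+172/3.333))
x,e=tri([a,b]);print("now hub",x,e)
a,b=ray("scene",(305+131/3.333,225+83/3.333)),ray("side",(265+240/3.333,150+163/3.333))
x,e=tri([a,b]);print("c5 hub",x,e)
E
python3 -m jog '[{"dp":[0,0,0.002],"twist":[0,-0.004,0]},{"dp":[0,0,0.002],"twist":[0,0,0]},{"dp":[0,0,0.002],"twist":[0,0,0]},{"dp":[0,0,0],"twist":[0,0,0]},{"dp":[0,0,0],"twist":[0,0,0]}]'
python3 wind.py .1
```

```text
now hub [0.5975247  0.03052906 0.13704756] [np.float64(0.001285743260621379), np.float64(0.001285743260621313)]
c5 hub [0.60470834 0.03649735 0.13866581] [np.float64(0.0017551103974059977), np.float64(0.0017551103974059199)]
t: 20.4
tool_pos: [0.6134, 0.1035, 0.1427]
tcp_rot: [-3.14, -0.008, 0.027]
ft_force: [-0.3, 0.4, -1.4]
finger_gap: 0.219
phi 1.365 rad 0.0754 z 0.1427 F [-0.3  0.4 -1.4] gap 0.219
fix [-0.002 -0.008  0.   ]
[0.007, 0.002]
[0.007, 0.003]
[0.007, 0.003]
[0.006, 0.004]
[0.006, 0.005]
```

```bash
python3 -m jog '[{"dp":[0.006,0.002,0.001],"twist":[0,-0.006,0]},{"dp":[0.006,0.002,0],"twist":[0,0,0]},{"dp":[0.006,0.003,0],"twist":[0,0,0]},{"dp":[0,0,0],"twist":[0,0,0]},{"dp":[0,0,0],"twist":[0,0,0]}]'
python3 wind.py .1
```

```text
t: 20.9
tool_pos: [0.6324, 0.0975, 0.1425]
tcp_rot: [-3.138, 0.001, 0.027]
ft_force: [-2.5, 3.2, 4.3]
finger_gap: 0.221
phi 1.101 rad 0.076 z 0.1425 F [-2.5  3.2  4.3] gap 0.221
fix [-0.004  0.001 -0.   ]
[0.006, 0.005]
[0.006, 0.005]
[0.006, 0.005]
[0.005, 0.006]
[0.004, 0.006]
```

```bash
python3 -m jog '[{"dp":[0.006,0.005,0],"twist":[-0.003,0,0]},{"dp":[0.006,0.005,0],"twist":[0,0,0]},{"dp":[0.006,0.005,0],"twist":[0,0,0]},{"dp":[0,0,0],"twist":[0,0,0]},{"dp":[0,0,0],"twist":[0,0,0]}]'
python3 wind.py .1
```

```text
t: 21.4
tool_pos: [0.6498, 0.0849, 0.1429]
tcp_rot: [-3.138, 0.004, 0.029]
ft_force: [-0.3, 2.4, 3.3]
finger_gap: 0.219
phi 0.817 rad 0.0757 z 0.1429 F [-0.3  2.4  3.3] gap 0.219
fix [-0.004  0.004 -0.   ]
[0.005, 0.006]
[0.004, 0.006]
[0.004, 0.006]
[0.003, 0.007]
[0.002, 0.007]
```

```bash
python3 -m jog '[{"dp":[0.005,0.006,0],"twist":[-0.003,0.003,0]},{"dp":[0.005,0.007,0],"twist":[0,0,0]},{"dp":[0.004,0.007,0],"twist":[0,0,0]},{"dp":[0.003,0.008,0],"twist":[0,0,0]},{"dp":[0.002,0.008,0],"twist":[0,0,0]}]'
python3 wind.py .1
```

```text
t: 21.9
tool_pos: [0.6721, 0.0464, 0.1428]
tcp_rot: [3.14, -0.002, 0.03]
ft_force: [0.8, 0.5, 0.5]
finger_gap: 0.214
phi 0.222 rad 0.0759 z 0.1428 F [0.8 0.5 0.5] gap 0.214
fix [ 0.001 -0.002 -0.   ]
[0.0, 0.008]
[0.0, 0.007]
[-0.0, 0.007]
[-0.001, 0.007]
[-0.002, 0.007]
```

```bash
python3 -m jog '[{"dp":[0,0,0],"twist":[0,0,0]},{"dp":[0,0,0],"twist":[0,0,0]},{"dp":[0,0,0],"twist":[0,0,0]},{"dp":[0,0,-0.02],"twist":[0,0,0]},{"dp":[0,0,-0.03],"twist":[0,0,0]}]' 1
python3 -m jog '[{"dp":[-0.02,-0.004,-0.02],"twist":[0,0,0]},{"dp":[-0.03,-0.004,0],"twist":[0,0,0]},{"dp":[-0.016,0,0],"twist":[0,0,0]},{"dp":[0,0,0],"twist":[0,0,0]},{"dp":[0,0,0],"twist":[0,0,0]}]'
python3 - <<'E'
from look import *
im,tcp=look("w7",4)
for q in([.598,.0297,.164],[.57,.152,.06],[.598,.0297,.012]):print(proj("wrist",q,tcp).round(1))
u,v=proj("wrist",[.59,.09,.1],tcp);x,y=int(u-140),max(0,int(v-105));print(x,y)
cv2.imwrite("pics/w7c.png",cv2.resize(im[y:y+210,x:x+280],(800,600),interpolation=cv2.INTER_CUBIC))
E
```

```text
t: 22.4
tool_pos: [0.6676, 0.044, 0.1856]
tcp_rot: [3.139, 0.012, 0.027]
ft_force: [-0.0, -0.0, -0.1]
finger_gap: 0.996
t: 22.9
tool_pos: [0.6016, 0.0519, 0.2124]
tcp_rot: [3.139, 0.004, 0.029]
ft_force: [-0.4, -0.0, 0.1]
finger_gap: 1.0
[[0.6016, 0.0519, 0.2124], [3.1392, 0.0045, 0.0289]]
[307.9 308.6]
[277.5  94.7]
[312.1 238.3]
160 80
```

View pics/w7c.png

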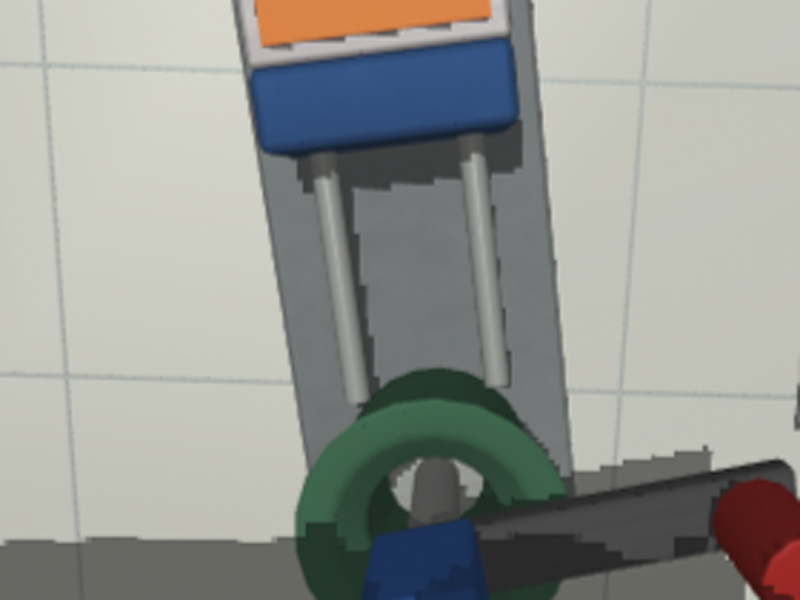

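Run:
```python
from h import *
import json,cv2
tcp=json.load(open("pics/w7.json"));im=cv2.imread("pics/w7.png")
f=lambda p,z:atz(ray("wrist",(160+p[0]*.35-.3,80+p[1]*.35-.3),tcp),z)
C=np.array([.598,.0297])
for yw in (6,8,10): # press yaw candidates from base plate
    pass
L=f((253,68),.063)[:2];Rr=f((512,40),.063)[:2];e=Rr-L;ex=e/np.linalg.norm(e);ey=np.array([-ex[1],ex[0]])
print("jaw width",np.linalg.norm(e),"press yaw",np.degrees(np.arctan2(e[1],e[0])),"jaw edge y",(L-C)@ey)
B=f((265,153),.063)[:2];print("jaw back y",(B-C)@ey)
fr=f((245,67),.060)[:2];print("frame face y",(fr-C)@ey)
h=cv2.cvtColor(im,cv2.COLOR_BGR2HSV)
m=((h[...,0]>100)&(h[...,0]<125)&(h[...,1]>120)).astype(np.uint8);m[:230]=0
cn=max(cv2.findContours(m,0,2)[0],key=cv2.contourArea);print("hub bbox",cv2.boundingRect(cn),cv2.minAreaRect(cn))
m=(((h[...,0]<8)|(h[...,0]>172))&(h[...,1]>120)).astype(np.uint8);m[:200]=0
cn=max(cv2.findContours(m,0,2)[0],key=cv2.contourArea);print("knob",cv2.boundingRect(cn),cv2.minAreaRect(cn))
a=np.radians(13)
for dz in(0,.005,.010,.014):
    hc=[proj("wrist",[*(C+R.from_euler('z',a).as_matrix()[:2,:2]@np.array([sx,sy])*.012),.164-0+dz],tcp).round(1).tolist() for sx,sy in((-1,1),(1,1),(1,-1),(-1,-1))]
    print(dz,hc,proj("wrist",[C[0]+.075*np.cos(a),C[1]+.075*np.sin(a),.164+dz],tcp).round(1))
cv2.imwrite("pics/w7d.png",cv2.resize(im[240:360,270:470],(800,480),interpolation=cv2.INTER_CUBIC))
```

```text
jaw width 0.06727892871908643 press yaw 7.319426966788462 jaw edge y 0.12066287148751634
jaw back y 0.09946984618768481
frame face y 0.12146744227890555
hub bbox (285, 262, 48, 67) ((308.2567138671875, 295.0405578613281), (61.64961242675781, 46.196109771728516), 80.53767395019531)
knob (409, 248, 52, 50) ((433.75006103515625, 273.2500305175781), (57.982757568359375, 34.64822769165039), 45.0)
0 [[282.0, 292.8], [325.0, 284.8], [333.2, 324.0], [291.4, 331.5]] [443.3 283.8]
0.005 [[281.0, 296.6], [325.2, 288.4], [333.6, 328.4], [290.8, 336.1]] [446.5 287.4]
0.01 [[280.1, 300.6], [325.4, 292.2], [334.0, 333.1], [290.1, 340.9]] [449.9 291.1]
0.014 [[279.3, 303.9], [325.5, 295.4], [334.3, 337.0], [289.5, 344.9]] [452.7 294.3]
```

View pics/w7d.png

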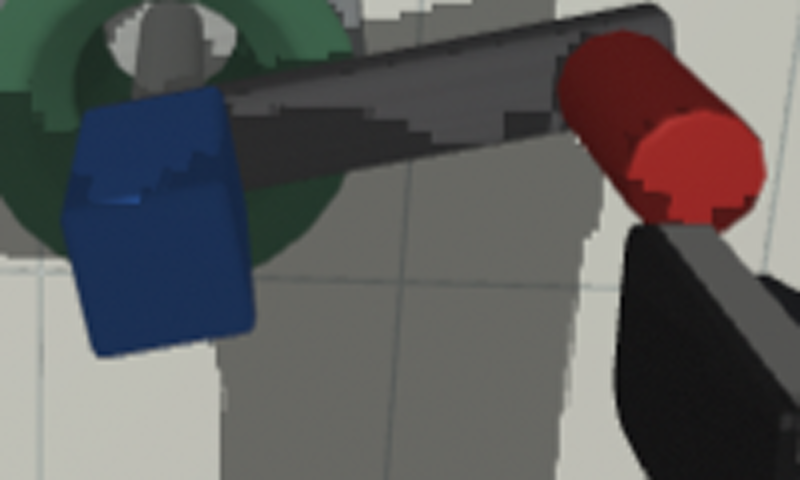

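Run:
```python
from h import *
import json,cv2
C=np.array([.598,.0297]);a=np.radians(8);ex=np.array([np.cos(a),np.sin(a)]);ey=np.array([-ex[1],ex[0]])
def prof(name,xs):
    tcp=json.load(open(f"pics/{name}.json"));im=cv2.imread(f"pics/{name}.png")
    ys=np.arange(.07,.14,.0005);out=[]
    for y in ys:
        c=[]
        for x in xs:
            u=proj("wrist",np.r_[C+ex*x+ey*y,.063],tcp);c.append(cv2.getRectSubPix(im,(1,1),(float(u[0]),float(u[1])))[0,0].astype(float))
        c=np.mean(c,0);out.append(c[0]-c[2])
    out=np.array(out);t=(out.max()+np.median(out))/2;m=np.where(out>45)[0]
    print(name,"blue from",ys[m[0]],"to",ys[m[-1]],out.max(),out[::8].round())
prof("w3",[-.03,-.025,-.02]);prof("w7",[-.03,-.025,-.02]);prof("w7",[-.005,0.005,.01])
```

```text
w3 blue from 0.08300000000000002 to 0.10250000000000004 79.33333333333334 [   2.    2.   11.   36.   73.   75.   78.   78.   70.    2.    1.   -1.
   -2.   -6.  -78. -102. -100. -102.]
w7 blue from 0.10050000000000003 to 0.12050000000000005 81.0 [   3.    2.    2.    3.    2.    3.    2.    9.   67.   74.   77.   79.
   80.   -4.  -51. -119. -122. -120.]
w7 blue from 0.10050000000000003 to 0.12050000000000005 80.66666666666669 [   5.    4.    5.    4.    5.    2.    2.   15.   66.   75.   77.   79.
   81.   -3.  -39. -145. -144. -144.]
```

```bash
python3 -m jog '[{"dp":[0,0,-0.03],"twist":[0,0,0]},{"dp":[0,0.03,-0.03],"twist":[0,0,0]},{"dp":[0,0.03,-0.03],"twist":[0,0,0]},{"dp":[0,0,0],"twist":[0,0,0]},{"dp":[0,0,0],"twist":[0,0,0]}]'
python3 - <<'E'
from h import *
import cv2
im=np.mean([optics.capture("scene").astype(float) for _ in range(6)],0).astype(np.uint8)[:,:,::-1];cv2.imwrite("pics/scene8.png",im)
f=lambda i,x,y:cv2.resize(i[y:y+90,x:x+120],(400,300),interpolation=cv2.INTER_CUBIC)
A={"c1":f(cv2.imread("pics/scene0.png"),305,225),"c4":cv2.imread("pics/c4.png")[:300,:400],"c5":cv2.imread("pics/c5.png")[:300,:400],"c6":f(cv2.imread("pics/scene6.png"),305,225),"c8":f(im,305,225)}
for k,a in A.items():
    # blue -> orange edge along rows through jaw top, clear of wrench
    o=[]
    for y in range(120,190,3):
        b=a[y,200:300].astype(float);d=b[:,0]-b[:,2];m=np.where(d>12)[0]
        o.append(200+m[-1] if len(m) else np.nan)
    print(k,np.array(o)[::3],"mean px",np.nanmean(o)/3.333)
s=r.sense();print(s["tool_pos"],s["ft_force"],s["t"])
E
```

```text
t: 23.6
tool_pos: [0.6051, -0.0098, 0.3006]
tcp_rot: [3.139, 0.012, 0.029]
ft_force: [0.2, 0.1, -1.2]
finger_gap: 1.002
c1 [225 230 235 240 245 244 243 243] mean px 71.68216821682168
c4 [245 250 254 258 264 262 261 260] mean px 77.25772577257726
c5 [245 250 254 258 263 263 261 261] mean px 77.25772577257726
c6 [245 250 254 258 264 263 261 261] mean px 77.28272827282727
c8 [245 250 254 258 264 262 261 261] mean px 77.25772577257726
[ 0.60427923 -0.00860001  0.29971611] [-0.40111488 -0.10978957  0.82822065] 23.9
```

```bash
python3 -c "
from station import order
print(order.job_done())"
```

```text
the job is handed in; nothing more can be done
None
```

I handed the job in at about 24 s with the jaw closed and the wrench standing on the nut, let go. No verdict is given, so this rests on my own checks.

**What I did**
- I took the smaller wrench from the black stand by its hub. I turned its corners to match the nut's, lowered the socket fully over it and let go.
- I then gripped the red knob and wound it clockwise until the jaw stopped moving. I released it and raised the arm clear.

**What the last checks showed**
- **Jaw:** The close-up shows no gap to the mould frame. The jaw travelled about 18 mm, and its edge stayed in the same place in the last four scene pictures while I kept winding, so it is at its stop. I measured the jaw edge at about 120.6 mm and the frame face at about 121.5 mm (122 mm is nominal). That difference is within what the cameras can resolve.
- **Wrench:** The hub's size and position in the last close-up match the fully-down height and an upright shank.

**What went less well**
- **Lean:** Late in the winding the gripper drifted outward, up to 87 mm from the nut's axis instead of 75 mm, and the wrench leaned. I brought it upright again before letting go.
- **Slip at the stop:** After the jaw had stopped, I turned the wrench on by roughly 100 degrees with little resistance. It must have slipped on the nut there, but it ended fully down.
- **Bystanders:** I took no final measurement of the other things on the bench. No contact with them was felt or seen.

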